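Hold a spring clip open round the edge of a display card

ROBOT

A 7-joint arm with a two-finger parallel gripper is mounted at the origin on a cart in front of the work surface, level with it; the furniture and walls round the work are solid. World frame = base frame: x ahead of the robot, y to its left, z up, the work surface at z = 0. Lengths are in mm, angles in rad, forces in N, time in s.
With the tool pointing down it reaches from about 425 to 825 mm from the base axis. Payload 3.6 kg.
Tool frame: the origin (TCP) lies midway between the tips of the shut fingers; the grasp point (between the pads) lies manip.hold_point_z behind it (manip.hold_point_z is the distance from the TCP to the grasp point, in mm); z points along the fingers, y is the line along which they close (so a half turn about z gives the same grasp; the last joint's range is limited). The gripper opens to 85 mm and grips with 20 to 120 N. Pads are 22 mm wide; open, the fingers measure 114 mm over their backs; the gripper's body (76 mm by 85 mm) begins 54 mm behind the grasp point. The pads swing forward as they close: fully open they stand 13 mm farther back than shut.
Start: joints at [-1.188, 0.615, -0.013, 1.423, 0.008, 1.103, -0.04], TCP at [258.345, 596.423, 231.297] pointing down, gripper open.
Joint ranges: [-3.12, 3.12], [-0.3, 2.06], [-1.34, 1.32], [0.26, 2.42], [-1.36, 4.5], [0.01, 1.98], [-2.84, 2.84]. Speed limits (rad/s): [2.79, 2.79, 3.14, 3.14, 3.14, 3.14, 3.14].

INTERFACE

Orientations are given as a rotation vector (axis times angle).
In Python, from station import readout, cams, finish_job, manip gives the robot as it stands.
- The arm moves only by the tool carry_out, never from a script. Its arguments are lists of equal length, an entry for each row: "travel": the shift along the world's x, y, z in mm, a list of three; "delta_rot": the turn, a rotation vector about the world's x, y, z in degrees, a list of three; "hand": the finger opening in mm, from 0 to 85.4. A call has 1 to 5 rows; each row shifts and turns the commanded pose from where the row before left it; what a row does not reach is not made up. A row lasts 1/8 s, in which the tool goes at most 62.5 mm and 10.7 degrees, less where a joint would pass 70% of its speed; a pose out of reach is approached as far as the arm can. A call is refused whole if a number of a shift passes 62.5 or a number of a turn 10.7, either way. A call with a gripper value outside its range is refused whole. The fingers move at their own pace and stop on an object; "squeeze" is the grip in N (left out, the last holds). Time passes only in rows, so rows that do not move let the fingers close. It gives the time, the measured TCP pose, the force, the opening and the grip force at its end, in the units of the state.
- readout.observe(): the state, without advancing time (a new reading comes with each control period).
- cams.capture(name): name is "scene" or "top" or "wrist"; returns (picture, depth): 480x640x3 uint8, red, green, blue; 480x640 float32, mm along the optical axis (not along the pixel's ray), 0 where there is no reading.
- cams.camera_model(name): a dict with "mtx" (3x3 intrinsics, pixels), "eye" and "rotation" of the camera in the world. Camera axes: x right, y down, z forward; pixel columns grow to the right and rows downward; lengths in mm; the calibration is good to about 2 mm. The wrist camera is an equidistant fisheye: a pixel r from the principal point sees the ray r / f radians off the axis. A picture is of the moment at which its call begins: read the wrist's pose just before it. camera_model takes no time and is no camera call; for the wrist camera it gives the pose at the moment of the call.
- finish_job(): hands the job in; it is judged then, once.
Trained networks look in the newest picture that a camera, given by its name, has taken for a name from the list of things; names that differ only in an ending like _2 or _b are one class to them, and where a whole thing is asked for, a point or a joint stands for the part that bears it (a point fixed in the world has none). Each returns a list of dicts, best first, with "p" (0 to 1); they miss things now and then, are a little off and sometimes report something else, mostly with a low value. They report only what shows in the picture. A call takes as long as a camera call. They do not tell look-alikes from the thing itself.
- cams.search_frame(query, camera): "xyz" ([x, y, z] in mm, in world coordinates, good to about 4 mm: the middle of the surface that is visible of it).
- cams.silhouettes(query, camera): "pixels" (480x640 bool, what is visible of it).
The state is a dict: "t": time; "joints": joint angles; "dq": joint speeds; "joint_efforts": joint torques, N m; "tcp_pos": TCP position; "eef_rot": TCP orientation; "ft_force": force on the tool from outside, world axes, zero at the start; "ft_torque": the same for the moment, N m; "opening": finger opening in mm; "finger_force": force on a finger pad.
Only numpy, scipy, OpenCV 4.12 (cv2) and the standard library are available. Lean on these libraries where they do the work, as an engineer would, in place of code of your own. Each camera call takes 0.05 s, during which the arm holds its last target. There are 200 camera calls.

TASK

A colleague is about to slip a price ticket under the clip on the display card. Squeeze the handles of the orange spring clip, lift it out of its little wooden stand, and bring it jaws-down, wide open and square, over the middle of the standing card's top edge, so that the edge is about 15 mm inside the jaws with a jaw on each side and neither touching the card. Leave the card stand and the other things on the table where they are, and finish while still holding the clip squeezed open there: do not let go.

Things in the scene. Friction and masses are not known exactly. Their poses are not given: they have to be found in the camera images.
- clip: Orange spring clip, 110 mm tall, 0.08 kg, standing jaws down, handles up, in its stand. Origin: centre of the steel pivot pin (a flat bar 62 mm long, 14 wide, 8 high). y axis along the pin, x across the two arms (handles and jaws move along x), z up toward the handles. The inside of the jaws is clear for 35 mm above the tips.
- clip_grip (a point): Point midway between the two handle plates, 46 mm above the clip's origin, where to grip, closing along the clip's x. Plates are 26 mm wide (y). At rest they flare like a V: over their outsides 34 mm at the bottom (20 mm above the origin), 56 mm at the top (55 mm above). Fully squeezed they are parallel and upright, 26 mm over their outsides, 22 to 60 mm above the origin.
- clip_arm_a (a joint): Opening of the arm on the clip's -x side: 0 = jaws shut, at rest; 0.26 rad = fully squeezed, a hard stop. Springs back to 0. Each handle needs about 3 N at first, 6 N at full squeeze; a grip of 20 to 40 N holds it fully open against the stop.
- clip_arm_b (a joint): Opening of the arm on the clip's +x side, the same; the arms are geared together, so always equal to the other.
- jaw_a (a point): Tip of the jaw on the clip's -x side: inner lower edge, middle of its 30 mm width (along y), 49 mm below the clip's origin. The two tips are 2 mm apart at rest, about 27 mm at full squeeze.
- jaw_b (a point): Tip of the jaw on the clip's +x side, inner lower edge, middle of its width; 49 mm below the clip's origin at rest
- clip_stand: Loose wooden stand of the clip, 0.7 kg: base 94 x 88 x 12 mm, two cheeks 75 mm high at y = +-24 mm whose notches (open upward, 22 mm wide along x, floor 63 mm up) carry the pin's ends. Origin: centre of its underside; the clip's origin rests 67 mm above it, pin along y. The clip lifts straight up out of the notches.
- card: Loose display card, 0.6 kg: a stiff cream card 4 mm thick, 100 mm wide, upright in a dark wooden foot 60 x 120 x 18 mm. Origin: centre of the foot's underside. x axis is square to the card's face, y along the card, z up
- card_edge (a point): Middle of the card's top edge, 115 mm above the underside of its foot; axes as the card's
- soap: Green soap bar in a paper band, 53 x 78 x 25 mm, lying at the right front of the table; leave it. Origin: centre of the underside
- balm: Round balm tin, 54 mm across, 21 mm high, between the card and the clip stand; leave it. Origin: centre of the underside
- stamp: Wooden hand stamp, 30 x 42 x 66 mm, at the left front; leave it. Origin: centre of the underside
Mind the look-alikes: they are no part of the job. What is shaped like the clip but green or yellow is not meant.

How it is judged:
By the outcome, as a careful person would: the job done as asked, in the order asked, and still so for the second after the job is handed in, while the arm keeps its last pose, push and grip.
It also fails if it takes over 38 s, if anything falls off the work surface, if the arm or the gripper's body presses on something with over 40 N, if the wrist force passes 120 N, or if a joint passes its speed limit or range.

## Working session

There is one attempt and no reset: what is moved stays moved. The work goes in short steps, Python scripts to look and compute and a tool call to move; the robot and the scene stay as the last step left them, time stands still between calls to the robot, and variables do not carry over. Pictures are saved under pics/ and viewed, at most 10 in all, crops included, and the job is handed in when it is done.

Besides the shell and the picture viewer there is one more tool, called as name(argument=value, ...) on one line, values as JSON. carry_out: Moves the arm, as the interface text tells. Its arguments: {"type":"object","properties":{"travel":{"type":"array"},"delta_rot":{"type":"array"},"hand":{"type":"array"},"squeeze":{"type":"number"}},"required":["travel","delta_rot","hand"]}

```bash
mkdir -p pics; cat > h.py <<'E'
import numpy as np, cv2
from station import readout, cams, finish_job, manip
def cloud(name, dep, mask=None):
    m=cams.camera_model(name); K=np.array(m["mtx"]); R=np.array(m["rotation"]); e=np.array(m["eye"])
    ok=dep>0
    if mask is not None: ok&=mask
    v,u=np.nonzero(ok); d=dep[v,u]
    P=np.c_[(u-K[0,2])/K[0,0]*d,(v-K[1,2])/K[1,1]*d,d]
    return P@R.T+e,u,v
def save(n,im): cv2.imwrite(f'pics/{n}.png',im[:,:,::-1])
E
python3 - <<'E'
from h import *
print(manip.hold_point_z, {k:np.round(v,3).tolist() if not isinstance(v,str) else v for k,v in readout.observe().items()})
for c in ("scene","top"):
    p,d=cams.capture(c); save(c,p); m=cams.camera_model(c); print(c,np.round(m["eye"]),np.round(m["rotation"],3).tolist(),np.round(m["mtx"],1).tolist())
    np.savez(c,p=p,d=d)
    for q in ("clip","clip_stand","card","card_edge","balm","soap","stamp"):
        print(q,[(np.round(r["xyz"]).tolist(),round(r["p"],2)) for r in cams.search_frame(q,c)][:4])
E
```

```text
18.700000000000003 {'t': 0.0, 'joints': [-1.189, 0.616, -0.013, 1.425, 0.008, 1.103, -0.04], 'dq': [0.001, -0.001, 0.001, -0.0, -0.0, -0.003, -0.001], 'joint_efforts': [0.0, -46.921, 0.259, -17.103, 0.01, 0.01, 0.0], 'tcp_pos': [258.05, 595.751, 230.146], 'eef_rot': [-0.637, -3.076, 0.004], 'ft_force': [-0.316, -0.078, 0.493], 'ft_torque': [0.022, 0.036, -0.062], 'finger_force': 0.0, 'opening': 85.689}
scene [-311. -641.  628.] [-1.882, 0.973, -0.602] [[461.7, 0.0, 318.0], [0.0, 461.7, 233.1], [0.0, 0.0, 1.0]]
clip [([464.0, -379.0, 58.0], 0.95), ([539.0, -246.0, 86.0], 0.86), ([532.0, -112.0, 57.0], 0.64), ([404.0, -139.0, 57.0], 0.57)]
clip_stand [([530.0, -252.0, 13.0], 0.72)]
card [([501.0, 150.0, 48.0], 0.75)]
card_edge [([500.0, 142.0, 43.0], 0.78)]
balm [([447.0, 6.0, 24.0], 0.72), ([557.0, -254.0, 95.0], 0.18)]
soap [([367.0, -256.0, 27.0], 0.91), ([368.0, 221.0, 16.0], 0.34)]
stamp []
top [ 370.  -76. 1017.] [-2.154, 2.121, -0.133] [[495.8, 0.0, 319.7], [0.0, 495.8, 236.7], [0.0, 0.0, 1.0]]
clip [([546.0, -240.0, 72.0], 0.96), ([412.0, -136.0, 58.0], 0.71), ([532.0, -228.0, 81.0], 0.7), ([666.0, -212.0, 54.0], 0.66)]
clip_stand [([530.0, -223.0, 14.0], 0.55), ([499.0, 151.0, 12.0], 0.37)]
card [([499.0, 150.0, 15.0], 0.82)]
card_edge [([502.0, 145.0, 18.0], 0.75)]
balm [([456.0, 11.0, 22.0], 0.93), ([533.0, -228.0, 80.0], 0.53)]
soap [([374.0, -243.0, 22.0], 0.9)]
stamp [([380.0, 227.0, 23.0], 0.63)]
```

```bash
sed -i 's/R=np.array(m\["rotation"\])/R=cv2.Rodrigues(np.array(m["rotation"],float))[0]/' h.py
python3 - <<'E'
from h import *
for c in ("scene","top"):
    z=np.load(c+'.npz'); P,u,v=cloud(c,z['d'])
    hsv=cv2.cvtColor(z['p'],cv2.COLOR_RGB2HSV)[v,u]
    print(c,'table z',np.median(P[:,2][(abs(P[:,2])<15)]))
    o=(hsv[:,0]<18)&(hsv[:,0]>4)&(hsv[:,1]>190)&(hsv[:,2]>130)&(P[:,2]>20)&(P[:,0]>350)
    print('orange',o.sum(),np.round(np.percentile(P[o],[2,50,98],axis=0)))
    k=(P[:,2]>108)&(P[:,2]<122)&(abs(P[:,0]-500)<70)&(abs(P[:,1]-150)<80)
    print('edge',k.sum())
    if k.sum()>10:
        q=P[k]; print(np.round(np.percentile(q,[2,50,98],axis=0)), cv2.minAreaRect(q[:,:2].astype(np.float32)))
E
```

```text
scene table z 0.14893824932283906
orange 457 [[ 517. -306.   40.]
 [ 937. -228.  108.]
 [1262.  275.  271.]]
edge 108
[[484. 105. 108.]
 [504. 147. 112.]
 [524. 190. 117.]] ((502.70697021484375, 148.1466064453125), (11.74466323852539, 97.97943115234375), 25.077171325683594)
top table z 0.7500687988475647
orange 1833 [[ 525. -405.   37.]
 [ 946.   36.   43.]
 [1006.  576.  130.]]
edge 161
[[485. 111. 109.]
 [505. 155. 115.]
 [525. 197. 119.]] ((506.19921875, 154.1278839111328), (5.282196521759033, 99.05530548095703), 23.931228637695312)
```

View pics/scene.png

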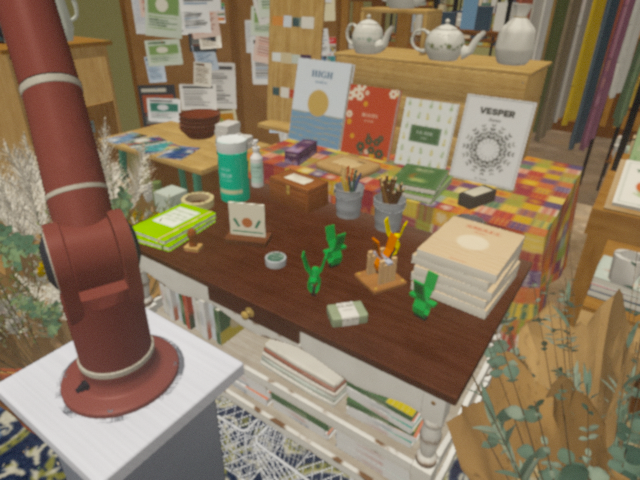

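View pics/top.png

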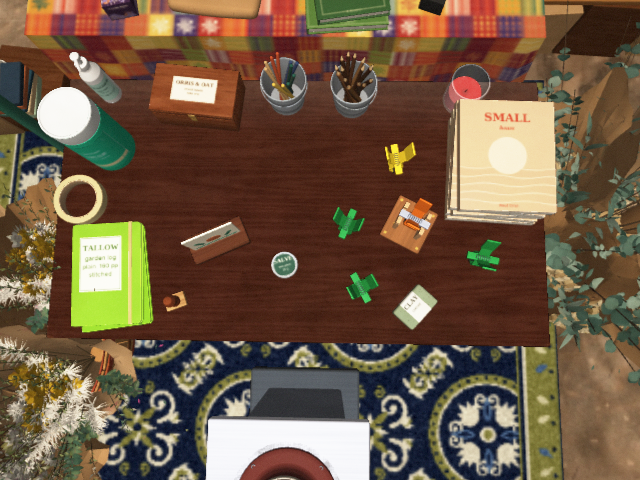

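```bash
python3 - <<'E'
from h import *
z=np.load('top.npz'); save('crop',cv2.resize(z['p'][180:265,365:460],None,fx=6,fy=6,interpolation=cv2.INTER_CUBIC))
z=np.load('top.npz')
P,u,v=cloud('top',z['d']); hsv=cv2.cvtColor(z['p'],cv2.COLOR_RGB2HSV)[v,u]
box=(u>370)&(u<450)&(v>185)&(v<262)
o=box&(hsv[:,0]<14)&(hsv[:,1]>200)&(hsv[:,2]>150)&(P[:,2]>85)
q=P[o]; print('orange',o.sum(),np.round(np.percentile(q,[0,5,50,95,100],axis=0)).tolist(),cv2.minAreaRect(q[:,:2].astype(np.float32)))
b=box&(P[:,2]>7)&(P[:,2]<17); print('base',b.sum(),cv2.minAreaRect(P[b][:,:2].astype(np.float32)))
c=box&(P[:,2]>66)&(P[:,2]<82)&~((hsv[:,0]<14)&(hsv[:,1]>200)); print('cheeks',c.sum(),cv2.minAreaRect(P[c][:,:2].astype(np.float32)))
P2,u,v=P[box],u[box],v[box]
E
```

```text
orange 187 [[517.0, -260.0, 85.0], [524.0, -257.0, 87.0], [563.0, -245.0, 109.0], [571.0, -224.0, 124.0], [574.0, -215.0, 125.0]] ((545.721435546875, -237.94305419921875), (26.006450653076172, 55.68832015991211), 63.48222732543945)
base 1206 ((541.4158325195312, -248.28594970703125), (113.52780151367188, 98.13433837890625), 63.15685272216797)
cheeks 399 ((567.5736694335938, -260.0202331542969), (65.76683044433594, 125.52099609375), 43.36260986328125)
```

View pics/crop.png

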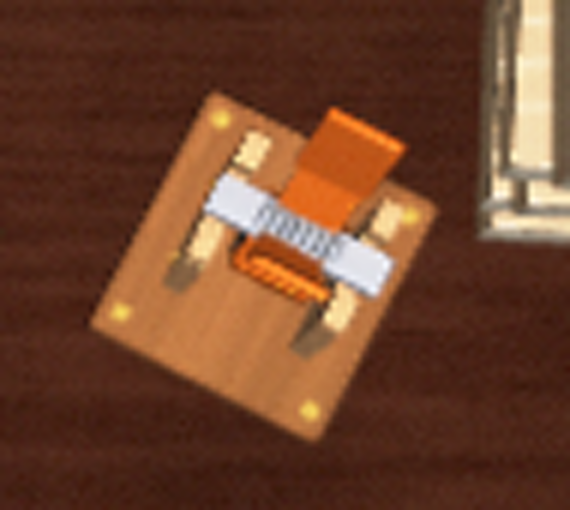

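The wanted clip is the orange one in the wooden stand, top view (413,218). The look-alikes are green at (348,222), (361,288), (486,255) and yellow at (400,156). The crop confirms it: orange handles, steel pin resting in the pale cheeks.

```bash
python3 - <<'E'
import numpy as np
n=18; a=np.radians(np.linspace(66.6,-23.6,n+1)); r=np.linspace(649.5,595.5,n+1)
p=np.c_[r*np.cos(a),r*np.sin(a)]; p[-1]=546,-238
print(np.round(np.diff(p,axis=0)).tolist(), np.round(p[0]), -93.1/n)
E
```

```text
[[50.0, -27.0], [47.0, -32.0], [44.0, -35.0], [40.0, -39.0], [37.0, -42.0], [33.0, -45.0], [28.0, -47.0], [24.0, -49.0], [19.0, -51.0], [15.0, -52.0], [10.0, -53.0], [5.0, -54.0], [1.0, -54.0], [-4.0, -53.0], [-9.0, -52.0], [-13.0, -51.0], [-17.0, -50.0], [-21.0, -47.0]] [258. 596.] -5.172222222222222
```

carry_out(travel=[[50,-27,0],[47,-32,0],[44,-35,0],[40,-39,0],[37,-42,0]], delta_rot=[[0,0,-5],[0,0,-5],[0,0,-5],[0,0,-5],[0,0,-5]], hand=[85,85,85,85,85])

```text
t: 1.42
tcp_pos: [477.7, 420.3, 231.4]
eef_rot: [1.292, 2.863, 0.001]
ft_force: [0.7, 0.2, -0.2]
opening: 85.1
finger_force: 0.0
```

carry_out(travel=[[33,-45,0],[28,-47,0],[24,-49,0],[19,-51,0],[15,-52,0]], delta_rot=[[0,0,-5],[0,0,-5],[0,0,-5],[0,0,-5],[0,0,-5]], hand=[85,85,85,85,85])

```text
t: 2.05
tcp_pos: [596.1, 175.8, 231.4]
eef_rot: [1.881, 2.516, 0.001]
ft_force: [0.8, -0.5, 0.4]
opening: 84.9
finger_force: 0.0
```

carry_out(travel=[[10,-53,0],[5,-54,0],[1,-54,0],[-4,-53,0],[-9,-52,0]], delta_rot=[[0,0,-5],[0,0,-5],[0,0,-5],[0,0,-5],[0,0,-5]], hand=[85,85,85,85,85])

```text
t: 2.68
tcp_pos: [598.4, -90.2, 231.4]
eef_rot: [2.381, 2.049, 0.001]
ft_force: [0.8, -0.1, 0.4]
opening: 85.2
finger_force: 0.0
```

carry_out(travel=[[-13,-51,0],[-17,-50,0],[-21,-47,0],[0,0,0],[0,0,0]], delta_rot=[[0,0,-6],[0,0,-6],[0,0,-6],[0,0,0],[0,0,0]], hand=[85,85,85,85,85])

```text
t: 3.3
tcp_pos: [547.8, -235.8, 231.3]
eef_rot: [-2.669, -1.656, -0.002]
ft_force: [0.1, 1.0, 0.4]
opening: 85.1
finger_force: 0.0
```

```bash
cat >> h.py <<'E'
def wcloud(dep,m):
    K=np.array(m["mtx"]); R=cv2.Rodrigues(np.array(m["rotation"],float))[0]; e=np.array(m["eye"])
    v,u=np.nonzero(dep>0); d=dep[v,u]
    x=(u-K[0,2])/K[0,0]; y=(v-K[1,2])/K[1,1]; th=np.hypot(x,y); s=np.where(th>1e-6,np.tan(th)/np.maximum(th,1e-9),1)
    return np.c_[x*s*d,y*s*d,d]@R.T+e,u,v
def wlook(n):
    m=cams.camera_model("wrist"); s=readout.observe(); p,d=cams.capture("wrist"); save(n,p); np.savez(n,p=p,d=d)
    P,u,v=wcloud(d,m); return p,P,u,v,cv2.cvtColor(p,cv2.COLOR_RGB2HSV)[v,u],s,m
E
python3 - <<'E'
from h import *
p,P,u,v,hsv,s,m=wlook('w1')
print(s['tcp_pos'],s['eef_rot'],m['eye'],m['rotation'],m['mtx'],manip.hold_point_z)
near=np.hypot(P[:,0]-546,P[:,1]+238)<60
o=near&(hsv[:,0]<14)&(hsv[:,1]>190)&(hsv[:,2]>110)&(P[:,2]>87)&(P[:,2]<135)
q=P[o]; print(o.sum(),np.round(np.percentile(q,[1,50,99],axis=0)).tolist(),cv2.minAreaRect(q[:,:2].astype(np.float32)))
k=near&(P[:,2]>60)&(P[:,2]<80)&(hsv[:,1]<70)
q=P[k]; print('pin',k.sum(),np.median(q[:,2]),cv2.minAreaRect(q[:,:2].astype(np.float32)))
E
```

```text
[ 547.80635821 -235.7601857   231.28494034] [-2.66883739e+00 -1.65588221e+00 -1.82357951e-03] [ 583.40174098 -164.59536432  374.38918342] [ 2.75510095 -0.64375726 -0.1043094 ] [[371.64829954   0.         318.19415121]
 [  0.         371.64829954 238.82811403]
 [  0.           0.           1.        ]] 18.700000000000003
160 [[514.0, -262.0, 89.0], [526.0, -232.0, 109.0], [570.0, -219.0, 122.0]] ((542.2823486328125, -240.45704650878906), (26.09450340270996, 53.635982513427734), 62.63800048828125)
pin 1066 71.76566208091518 ((542.935791015625, -240.82394409179688), (62.156982421875, 15.131278038024902), 63.464134216308594)
```

View pics/w1.png

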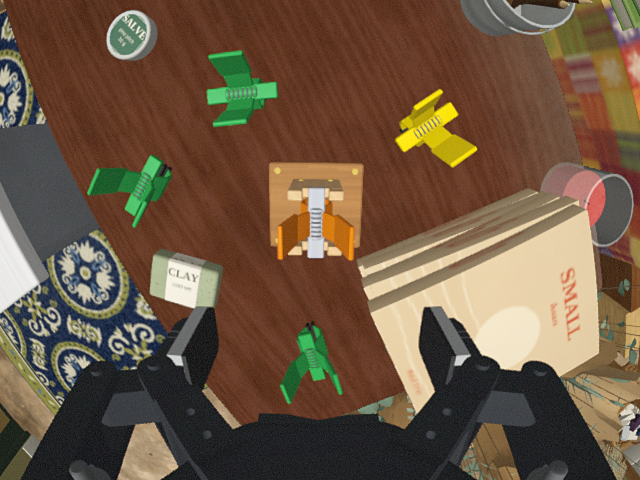

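The wrist view shows the orange clip in its stand at (316,222), with the steel pin vertical in the picture and the handles spread left and right. The book stack is at right, with a corner at (362,265), so I'll check its height.

```bash
python3 - <<'E'
from h import *
z=np.load('top.npz'); P,u,v=cloud('top',z['d'])
k=(u>445)&(u<555)&(v>100)&(v<225)&(P[:,2]>20); q=P[k]; print(np.round(np.percentile(q,[1,50,99],axis=0)))
k=(u>465)&(u<505)&(v>238)&(v<275)&(P[:,2]>20); q=P[k]; print(np.round(np.percentile(q,[1,50,99],axis=0)))
E
```

```text
[[ 552. -491.   24.]
 [ 651. -395.  113.]
 [ 768. -307.  117.]]
[[ 447. -400.   28.]
 [ 476. -371.   59.]
 [ 501. -343.  106.]]
```

carry_out(travel=[[-5,-5,-20],[0,0,-35],[0,0,-25],[0,0,0]], delta_rot=[[0,0,0],[0,0,0],[0,0,0],[0,0,0]], hand=[85,85,85,85])

```text
t: 3.85
tcp_pos: [542.1, -238.7, 149.3]
eef_rot: [-2.663, -1.657, 0.003]
ft_force: [-0.2, -0.7, -0.0]
opening: 85.1
finger_force: 0.0
```

carry_out(travel=[[0,-2,-20],[0,0,-20],[0,0,-15],[0,0,0]], delta_rot=[[0,0,0],[0,0,0],[0,0,0],[0,0,0]], hand=[85,85,85,85])

```text
t: 4.35
tcp_pos: [542.5, -242.8, 95.9]
eef_rot: [-2.668, -1.656, 0.001]
ft_force: [-0.2, 0.5, -0.5]
opening: 84.8
finger_force: 0.0
```

```bash
python3 - <<'E'
from h import *
p,P,u,v,hsv,s,m=wlook('w2')
print(s['tcp_pos'],s['eef_rot'])
near=np.hypot(P[:,0]-543,P[:,1]+240)<45
k=near&(P[:,2]>60)&(P[:,2]<80)&(hsv[:,1]<70)
q=P[k]; print('pin',k.sum(),np.median(q[:,2]),cv2.minAreaRect(q[:,:2].astype(np.float32)))
E
```

```text
[ 542.46988375 -242.75887079   95.92034555] [-2.66820095e+00 -1.65597350e+00  5.20487306e-04]
pin 2909 71.69412342465637 ((548.7864379882812, -244.1754150390625), (62.22969055175781, 27.548004150390625), 62.18342590332031)
```

View pics/w2.png

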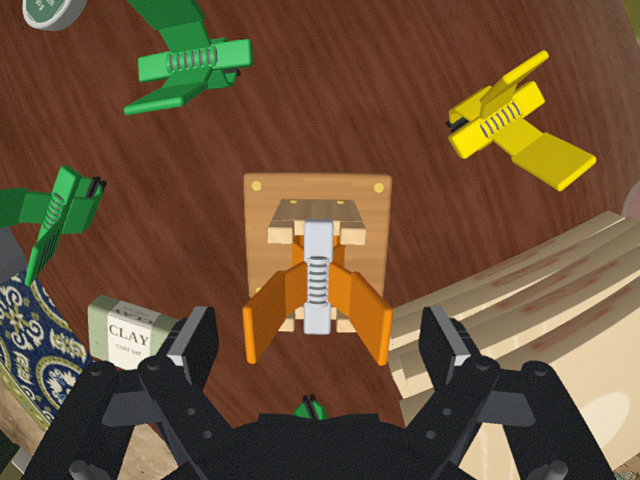

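```bash
python3 - <<'E'
from h import *
m=cams.camera_model('wrist'); z=np.load('w2.npz'); P,u,v=wcloud(z['d'],m)
hsv=cv2.cvtColor(z['p'],cv2.COLOR_RGB2HSV)[v,u]
for b,(lo,hi) in (('pin',(66,76)),('hand',(95,130))):
    k=(P[:,2]>lo)&(P[:,2]<hi)&(v<370)
    k&= ((u>301)&(u<336)&(v>218)&(v<337)&(hsv[:,1]<70)) if b=='pin' else ((u>240)&(u<395)&(v>250)&(hsv[:,0]<16)&(hsv[:,1]>180))
    q=P[k]; print(b,k.sum(),np.round(np.percentile(q,[1,50,99],axis=0)).tolist(),cv2.minAreaRect(q[:,:2].astype(np.float32)))
E
```

```text
pin 2870 [[526.0, -269.0, 68.0], [546.0, -236.0, 72.0], [562.0, -213.0, 76.0]] ((543.6016845703125, -241.76773071289062), (62.30561828613281, 13.724078178405762), 62.69410705566406)
hand 2792 [[518.0, -262.0, 95.0], [530.0, -238.0, 111.0], [572.0, -219.0, 123.0]] ((543.5936279296875, -241.1242218017578), (26.77967071533203, 55.327186584472656), 62.66209411621094)
```

carry_out(travel=[[1,1,-1],[0,0,0],[0,0,0],[0,0,0],[0,0,0]], delta_rot=[[0,0,-0.8],[0,0,0],[0,0,0],[0,0,0],[0,0,0]], hand=[70,50,20,15,15], squeeze=32)

```text
t: 5.03
tcp_pos: [543.1, -242.6, 97.9]
eef_rot: [-2.681, -1.636, -0.002]
ft_force: [-3.6, 1.9, 12.6]
opening: 24.7
finger_force: 31.5
```

carry_out(travel=[[0,0,0],[0,0,0],[0,0,0],[0,0,0]], delta_rot=[[0,0,0],[0,0,0],[0,0,0],[0,0,0]], hand=[15,15,15,15])

```text
t: 5.52
tcp_pos: [543.1, -242.6, 97.9]
eef_rot: [-2.682, -1.636, -0.002]
ft_force: [-3.9, 2.4, 12.7]
opening: 24.6
finger_force: 31.5
```

carry_out(travel=[[0,0,4],[0,0,6],[0,0,10],[0,0,20],[0,0,30]], delta_rot=[[0,0,0],[0,0,0],[0,0,0],[0,0,0],[0,0,0]], hand=[15,15,15,15,15])

```text
t: 6.15
tcp_pos: [542.8, -242.2, 165.4]
eef_rot: [-2.68, -1.635, 0.002]
ft_force: [0.1, -0.2, -0.5]
opening: 24.3
finger_force: 31.5
```

carry_out(travel=[[0,0,30],[0,0,30],[0,0,20],[0,0,5],[0,0,0]], delta_rot=[[0,0,0],[0,0,0],[0,0,0],[0,0,0],[0,0,0]], hand=[15,15,15,15,15])

```text
t: 6.78
tcp_pos: [543.1, -242.4, 250.0]
eef_rot: [-2.681, -1.636, 0.0]
ft_force: [-0.3, -0.2, -1.0]
opening: 24.4
finger_force: 31.5
```

```bash
python3 - <<'E'
from h import *
p,P,u,v,hsv,s,m=wlook('w3')
print(s['tcp_pos'],s['eef_rot'],s['opening'],s['ft_force'])
near=np.hypot(P[:,0]-s['tcp_pos'][0],P[:,1]-s['tcp_pos'][1])<60
k=near&(P[:,2]>190)&(P[:,2]<245)&(hsv[:,1]<70)&(hsv[:,2]>110)
q=P[k]; print(k.sum(),np.round(np.percentile(q,[1,50,99],axis=0)).tolist(),cv2.minAreaRect(q[:,:2].astype(np.float32)))
E
```

```text
[ 543.12992953 -242.42067799  250.03660731] [-2.68134995e+00 -1.63604016e+00  3.04660908e-04] 24.419456366641995 [-0.2810193  -0.19228059 -0.97460071]
2495 [[526.0, -268.0, 219.0], [546.0, -233.0, 224.0], [562.0, -212.0, 227.0]] ((543.4865112304688, -240.837646484375), (61.55198669433594, 14.087821960449219), 63.05021667480469)
```

View pics/w3.png

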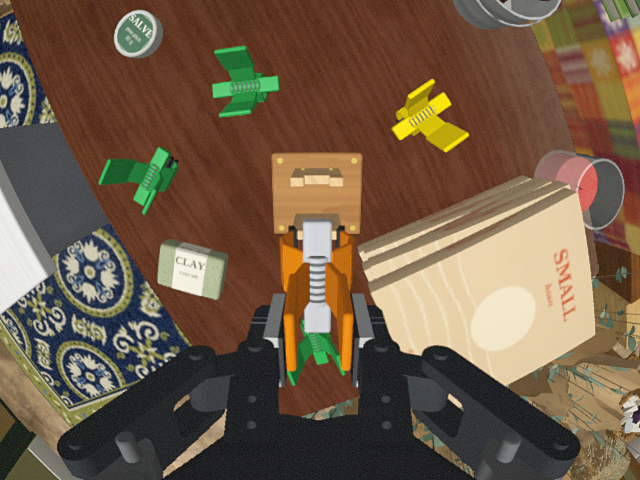

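The clip is out of the stand and held squeezed between the pads, with the pin at (317,275). The stand is unmoved at (317,193). Next I go above the card.

carry_out(travel=[[0,20,0],[0,40,0],[0,48,0],[-4,48,0],[-6,48,0]], delta_rot=[[0,0,3],[0,0,5],[0,0,6],[0,0,6],[0,0,6]], hand=[15,15,15,15,15])

```text
t: 7.45
tcp_pos: [532.5, -35.1, 249.6]
eef_rot: [-2.236, -2.204, 0.0]
ft_force: [0.8, 0.2, -0.0]
opening: 24.5
finger_force: 31.5
```

carry_out(travel=[[-8,48,0],[-8,48,0],[-8,48,0],[-3,30,0],[0,14,0]], delta_rot=[[0,0,6],[0,0,6],[0,0,6],[0,0,5],[0,0,2.2]], hand=[15,15,15,15,15])

```text
t: 8.07
tcp_pos: [505.7, 151.5, 249.9]
eef_rot: [-1.704, -2.638, 0.001]
ft_force: [0.2, -0.1, -0.1]
opening: 24.3
finger_force: 31.5
```

carry_out(travel=[[0,0,0],[0,0,0]], delta_rot=[[0,0,0],[0,0,0]], hand=[15,15])

```text
t: 8.32
tcp_pos: [506.9, 147.0, 250.2]
eef_rot: [1.716, 2.63, -0.002]
ft_force: [-0.1, 0.4, -0.7]
opening: 24.6
finger_force: 31.5
```

```bash
cat >> h.py <<'E'
def rep(n):
    p,P,u,v,hsv,s,m=wlook(n); t=s['tcp_pos']; print(np.round(t,1),np.round(s['eef_rot'],3),s['opening'],np.round(s['ft_force'],1))
    near=np.hypot(P[:,0]-t[0],P[:,1]-t[1])<70
    k=near&(abs(P[:,2]-(t[2]-27))<8)&(hsv[:,1]<70)&(hsv[:,2]>110)&(v<345)&(abs(u-318)<40)
    q=P[k]; print('pin',k.sum(),np.median(q[:,2]),cv2.minAreaRect(q[:,:2].astype(np.float32)))
    A=np.c_[q[:,:2]-t[:2],np.ones(len(q))]; print('plane',np.linalg.lstsq(A,q[:,2],rcond=None)[0])
    k=near&(P[:,2]>110)&(P[:,2]<122)&(hsv[:,1]<110)&(hsv[:,2]>110)
    q=P[k]; print('edge',k.sum(),np.round(np.percentile(q,[1,50,99],axis=0)).tolist(),cv2.minAreaRect(q[:,:2].astype(np.float32)))
    return P,u,v,hsv,s
E
python3 -c "
from h import *
rep('w4')"
```

```text
[506.9 147.  250.2] [ 1.716e+00  2.630e+00 -2.000e-03] 24.648981503035294 [-0.1  0.4 -0.7]
pin 2522 223.82490834322317 ((505.052734375, 148.14642333984375), (14.065056800842285, 61.58216857910156), 24.501787185668945)
plane [-3.38997784e-03 -2.01876787e-02  2.24124160e+02]
edge 400 [[483.0, 151.0, 113.0], [493.0, 174.0, 115.0], [505.0, 197.0, 117.0]] ((493.5697021484375, 173.82937622070312), (3.880636215209961, 51.04366683959961), 23.864200592041016)
```

View pics/w4.png

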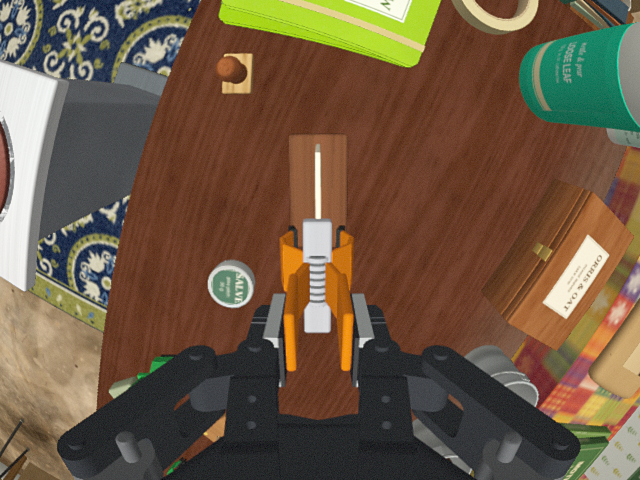

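The wrist view shows the card's top edge at (318,148–215), directly in line below the pin at (317,275). The stamp is at (236,73) and the tin at (231,284), both undisturbed. The shift needed is about (-1.5, +3.2).

carry_out(travel=[[-1.5,3.2,0],[0,0,-15],[0,0,-18],[0,0,-7],[0,0,0]], delta_rot=[[0,0,-0.4],[0,0,0],[0,0,0],[0,0,0],[0,0,0]], hand=[15,15,15,15,15])

```text
t: 9.0
tcp_pos: [504.5, 152.4, 209.5]
eef_rot: [-1.72, -2.627, 0.002]
ft_force: [0.0, 0.2, -0.6]
opening: 24.5
finger_force: 31.5
```

```bash
python3 -c "
from h import *
rep('w5')"
```

```text
[504.5 152.4 209.5] [-1.720e+00 -2.627e+00  2.000e-03] 24.50533585670763 [ 0.   0.2 -0.6]
pin 2540 183.13435625760295 ((502.6396789550781, 153.47377014160156), (13.985879898071289, 61.92280578613281), 24.197620391845703)
plane [-6.21040148e-03 -1.95261148e-02  1.83439527e+02]
edge 344 [[482.0, 166.0, 113.0], [489.0, 183.0, 115.0], [498.0, 198.0, 117.0]] ((489.8444519042969, 181.78773498535156), (3.9166388511657715, 34.286216735839844), 23.682924270629883)
```

carry_out(travel=[[0.4,-1.6,-8],[0,0,-12],[0,0,-8],[0,0,-3],[0,0,0]], delta_rot=[[0,0,-0.3],[0,0,0],[0,0,0],[0,0,0],[0,0,0]], hand=[15,15,15,15,15])

```text
t: 9.68
tcp_pos: [505.2, 151.0, 179.0]
eef_rot: [-1.727, -2.624, 0.001]
ft_force: [-1.0, -0.1, -0.9]
opening: 24.4
finger_force: 31.5
```

```bash
python3 - <<'E'
from h import *
rep('w6')
p,d=cams.capture('scene'); np.savez('s2',p=p,d=d)
P,u,v=cloud('scene',d); k=(abs(P[:,0]-503)<60)&(abs(P[:,1]-151)<70)&(P[:,2]>70)
x0,x1,y0,y1=u[k].min(),u[k].max(),v[k].min(),v[k].max(); print(x0,x1,y0,y1)
hsv=cv2.cvtColor(p,cv2.COLOR_RGB2HSV)[v,u]
o=k&(hsv[:,0]<16)&(hsv[:,1]>170)&(P[:,2]<150); print('orange z',np.round(np.percentile(P[o],[1,5,50,95],axis=0)))
A=p[160:260,200:300]; T=cams.capture('top')[0][190:270,160:260]
save('fin',np.hstack([cv2.resize(A,(400,400),interpolation=cv2.INTER_CUBIC),cv2.resize(T,(400,400),interpolation=cv2.INTER_CUBIC)]))
E
```

```text
[505.2 151.  179. ] [-1.727e+00 -2.624e+00  1.000e-03] 24.36189320451611 [-1.  -0.1 -0.9]
pin 2558 152.6569584673685 ((503.451171875, 152.17100524902344), (14.030714988708496, 61.8045768737793), 24.090539932250977)
plane [-5.80867272e-03 -1.82911433e-02  1.52947676e+02]
edge 371 [[482.0, 173.0, 113.0], [489.0, 185.0, 115.0], [495.0, 198.0, 117.0]] ((488.7323303222656, 184.9535675048828), (4.055728912353516, 27.831193923950195), 23.407358169555664)
210 264 9 220
orange z [[480. 130. 110.]
 [481. 131. 111.]
 [490. 144. 120.]
 [527. 153. 146.]]
```

View pics/fin.png

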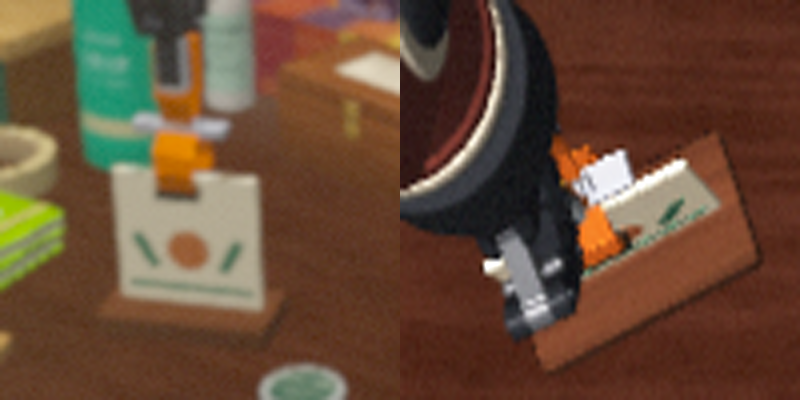

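View pics/w6.png

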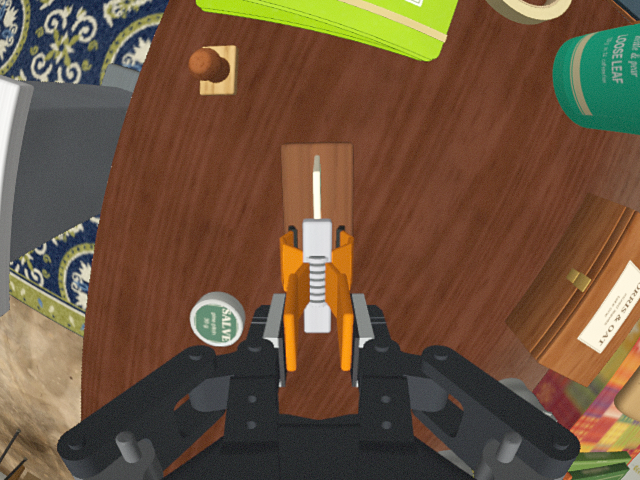

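The jaws straddle the card at the middle of its top edge, one on each side and clear of it (left crop, jaw tip at (178,190)). The edge is about 15 mm inside, and neither the foot, the tin nor the stamp has moved.

```bash
python3 -c "
from station import finish_job
print(finish_job())"
```

```text
the job is handed in; nothing more can be done
None
```

The orange clip is held squeezed fully open over the middle of the card's top edge, with the edge about 15 mm inside and a jaw clear on each side. The job was handed in at about 10 s of the allowed 38 s, still gripping; the hand-in call returned no verdict.

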